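Put the sockets back in their cups

ROBOT

A 7-joint arm with a two-finger parallel gripper is mounted at the origin on the work surface. World frame = base frame: x ahead of the robot, y to its left, z up, the work surface at z = 0. Lengths are in m, angles in rad, forces in N, time in s.
With the tool pointing down it reaches from about 0.425 to 0.875 m from the base axis. Payload 4.7 kg.
Tool frame: the origin (TCP) lies where the fingers leave the gripper's body, on its centre line; the fingertips stand 70 mm ahead of it and the grasp point (between the pads) lies 51 mm ahead of it; z points along the fingers, y is the line along which they close (so a half turn about z gives the same grasp; the last joint's range is limited). The gripper opens to 87 mm and grips with 3 to 60 N. Pads are 19 mm wide; open, the fingers measure 117 mm over their backs; the gripper's body (75 mm by 190 mm) begins 51 mm behind the grasp point.
Start: joints at [-1.3, 0.321, -0.07, 1.45, 0.023, 1.371, -0.057], TCP at [0.165, 0.629, 0.292] pointing down, gripper open.
Joint ranges: [-2.86, 2.86], [-0.3, 2.09], [-1.38, 1.24], [0.06, 2.45], [-1.56, 4.7], [0.09, 2.05], [-2.69, 2.69]. Speed limits (rad/s): [2.57, 2.57, 3.14, 3.14, 3.14, 3.14, 3.14].

INTERFACE

Orientations are given as a rotation vector (axis times angle).
In Python, from bench import ctrl gives the robot as it stands.
- The arm moves only by the tool play_rows, never from a script. Its argument "increments" is a list that holds one entry, the list of rows, each a list of 7 numbers: the shift along the tool's x, y, z as a fraction of full scale, then the turn, a rotation vector about the tool's x, y, z as a fraction of full scale, then the gripper command: -1 is shut, 1 is fully open, values between are in proportion. A call has 1 to 8 rows; each row is the pose to reach, as a shift and turn from the pose commanded when the call began, along the tool's axes at that moment; what a row does not reach only later rows make up. Full scale, the value 1, is 0.1 m for a shift and 90 degrees for a turn. A row lasts 1/10 s, in which the tool goes at most 50 mm and 8.59 degrees, less where a joint would pass 70% of its speed; a pose out of reach is approached as far as the arm can. A call with a number of a shift or a turn outside -1 to 1 is refused whole. A call with a gripper value outside its range is refused whole. The fingers move at their own pace and stop on an object; "squeeze" is the grip in N (left out, the last holds). Time passes only in rows, so rows that repeat a pose let the fingers close. It gives the time, the measured TCP pose, the force, the opening and the grip force at its end, in the units of the state.
- ctrl.get_state(): the state, without advancing time (a new reading comes with each control period).
- ctrl.get_image(name): name is "side" or "top"; returns the picture (420x560x3 uint8, red, green, blue); there is no depth.
- ctrl.get_calibration(name): a dict with "vertical_fov" (degrees; the focal length in pixels is half the picture's height over the tangent of half this angle, whatever the lens; pixels are square), "cx", "cy" (the principal point, pixels), "R" (3x3) and "t" (3): a world point X has camera coordinates R X + t. Camera axes: x right, y down, z forward; pixel columns grow to the right and rows downward; lengths in m; the calibration is good to about 2 mm. A picture is of the moment at which its call begins. get_calibration takes no time and is no camera call.
- ctrl.close_job(): hands the job in; it is judged then, once.
The state is a dict: "time": time; "joint_positions": joint angles; "qd": joint speeds; "joint_torque": joint torques, N m; "position": TCP position; "tool_rot": TCP orientation; "ft_force": force on the tool from outside, world axes, zero at the start; "torque": the same for the moment, N m; "grip_width": opening from 0.0 (shut) to 1.0 (fully open); "grip_force": force on a finger pad.
Only numpy, scipy, OpenCV 4.12 (cv2) and the standard library are available. Lean on these libraries where they do the work, as an engineer would, in place of code of your own. Each camera call takes 0.05 s, during which the arm holds its last target. There are 200 camera calls.

TASK

Put the four loose wrench sockets back into the four round cups on the bench, each in the cup of its own size: the smallest socket in the smallest cup, and so on up to the biggest in the biggest. Each must end standing upright on its cup's floor, mouth up as it is now; lower them in rather than dropping them, and leave the piston and the gear wheel where they are.

Things in the scene. Friction and masses are not known exactly. Their poses are not given: they have to be found in the camera images.
- socket_a: the smallest of four loose wrench sockets: an upright plain round steel cylinder (a shallow groove round its foot) with a hexagonal mouth in its top, 26 mm in diameter, 50 mm high. It may be gripped anywhere round the outside. Origin: centre of its underside; z points up through the mouth; yaw is of no account.
- socket_b: the second smallest of four loose wrench sockets: an upright plain round steel cylinder (a shallow groove round its foot) with a hexagonal mouth in its top, 38 mm in diameter, 55 mm high. It may be gripped anywhere round the outside. Origin: centre of its underside; z points up through the mouth; yaw is of no account.
- socket_c: the second biggest of four loose wrench sockets: an upright plain round steel cylinder (a shallow groove round its foot) with a hexagonal mouth in its top, 50 mm in diameter, 60 mm high. It may be gripped anywhere round the outside. Origin: centre of its underside; z points up through the mouth; yaw is of no account.
- socket_d: the biggest of four loose wrench sockets: an upright plain round steel cylinder (a shallow groove round its foot) with a hexagonal mouth in its top, 62 mm in diameter, 66 mm high. It may be gripped anywhere round the outside. Origin: centre of its underside; z points up through the mouth; yaw is of no account.
- cup_a: the smallest of four round black plastic cups with a tan floor, fixed to the bench: 54 mm outside and 44 mm inside diameter, 16 mm high, floor 4 mm thick (so the well is 12 mm deep, and its own socket has 9 mm of room all round). Origin: centre of its underside on the bench; z up.
- cup_b: the second smallest of four round black plastic cups with a tan floor, fixed to the bench: 66 mm outside and 56 mm inside diameter, 16 mm high, floor 4 mm thick (so the well is 12 mm deep, and its own socket has 9 mm of room all round). Origin: centre of its underside on the bench; z up.
- cup_c: the second biggest of four round black plastic cups with a tan floor, fixed to the bench: 78 mm outside and 68 mm inside diameter, 16 mm high, floor 4 mm thick (so the well is 12 mm deep, and its own socket has 9 mm of room all round). Origin: centre of its underside on the bench; z up.
- cup_d: the biggest of four round black plastic cups with a tan floor, fixed to the bench: 90 mm outside and 80 mm inside diameter, 16 mm high, floor 4 mm thick (so the well is 12 mm deep, and its own socket has 9 mm of room all round). Origin: centre of its underside on the bench; z up.
- piston: a loose aluminium engine piston standing crown up among the sockets: 74 mm in diameter (a 76 mm pin through it), 60 mm high; to be left where it is. Origin: centre of its underside; z up.
- gear: a loose dark steel gear wheel lying flat among the sockets: 73 mm over the teeth, 18 mm thick, with a 38 mm hub on top that reaches 30 mm high; to be left where it is. Origin: centre of its underside; z up. All else on the bench stands outside the area of the sockets, cups, piston and gear.
Things that resemble listed ones, but are neither listed nor needed, are in the scene too. What is shaped like the cup_c but green or yellow is not meant.

How it is judged:
At the end, for the whole second after the job is handed in: Every socket stands on the floor of the cup of its own size (centres within 13 mm, underside less than 8 mm above the cup's underside), mouth up within 0.1 rad and at rest; the piston and the gear stand upright (horizontal distance between socket_a and cup_a below 0.013 m and z of socket_a in the frame of cup_a below 0.008 m and angle between each of socket_a, socket_b, socket_c, socket_d, piston, gear's own z axis and vertical below 0.1 rad and linear speed of each of socket_a, socket_b, socket_c, socket_d below 0.02 m/s and angular speed of each of socket_a, socket_b, socket_c, socket_d below 0.2 rad/s and horizontal distance between socket_b and cup_b below 0.013 m and z of socket_b in the frame of cup_b below 0.008 m and horizontal distance between socket_c and cup_c below 0.013 m and z of socket_c in the frame of cup_c below 0.008 m and horizontal distance between socket_d and cup_d below 0.013 m and z of socket_d in the frame of cup_d below 0.008 m); the robot touches nothing.
It fails at once if a socket is dropped into its cup (faster than 0.7 m/s just over the cup) ((horizontal distance between socket_a and cup_a below 0.02 m and height (world z) of socket_a below 0.04 m and linear speed of socket_a above 0.7 m/s) or (horizontal distance between socket_b and cup_b below 0.02 m and height (world z) of socket_b below 0.04 m and linear speed of socket_b above 0.7 m/s) or (horizontal distance between socket_c and cup_c below 0.02 m and height (world z) of socket_c below 0.04 m and linear speed of socket_c above 0.7 m/s) or (horizontal distance between socket_d and cup_d below 0.02 m and height (world z) of socket_d below 0.04 m and linear speed of socket_d above 0.7 m/s)).
It fails at once if the piston is shifted by more than 15 mm (distance of piston from where it was at the start of the episode above 0.015 m).
It fails at once if the gear is shifted by more than 15 mm (distance of gear from where it was at the start of the episode above 0.015 m).
It also fails if it takes over 109 s, if anything falls off the work surface, if the arm or the gripper's body presses on something with over 40 N, if the wrist force passes 120 N, or if a joint passes its speed limit or range.

## Working session

There is one attempt and no reset: what is moved stays moved. The work goes in short steps, Python scripts to look and compute and a tool call to move; the robot and the scene stay as the last step left them, time stands still between calls to the robot, and variables do not carry over. Pictures are saved under pics/ and viewed, at most 14 in all, crops included, and the job is handed in when it is done.

Besides the shell and the picture viewer there is one more tool, called in YAML: its name, and indented under it one key for each argument. play_rows: Moves the arm, as the interface text tells. Shift numbers are shares of 0.1 m and turn numbers shares of 90 degrees, none past 1 either way. Its arguments: {"type":"object","properties":{"increments":{"type":"array"},"squeeze":{"type":"number"}},"required":["increments"]}

```bash
ls; mkdir -p pics; python3 - <<'E'
from bench import ctrl
import cv2,pickle
s=ctrl.get_state();print(s)
for n in("top","side"):
    c=ctrl.get_calibration(n);print(n,c)
    cv2.imwrite(f"pics/{n}0.png",ctrl.get_image(n)[...,::-1])
E
```

```text
pics
{'time': 0.0, 'joint_positions': array([-1.29989982,  0.32181049, -0.07009731,  1.45168173,  0.02261503,
        1.3708186 , -0.0568813 ]), 'qd': array([-6.60113063e-05, -2.09413607e-03, -4.12606103e-04,  7.46633745e-04,
       -3.96230888e-04,  4.23507608e-05, -1.85903310e-03]), 'joint_torque': array([-4.23889978e-04, -4.91279840e+01, -4.04216694e-01, -3.12525129e+01,
       -6.39966619e-02,  4.39159304e-02,  1.91307240e-04]), 'position': array([0.1650189 , 0.62825827, 0.29116625]), 'tool_rot': array([-4.02149632e-01, -3.11560778e+00,  3.02527167e-03]), 'ft_force': array([ 0.60176101, -0.59180966,  0.3763574 ]), 'torque': array([ 0.02435097,  0.0329133 , -0.03688487]), 'grip_force': 0.0, 'grip_width': 1.0003692343175934}
top {'vertical_fov': 48.444906047467676, 'cx': 285.89286299574496, 'cy': 214.41840015970195, 'R': array([[-0.02050057, -0.99932993,  0.03032197],
       [-0.99634479,  0.01790498, -0.0835253 ],
       [ 0.08292642, -0.03192345, -0.99604423]]), 't': array([-0.05735001,  0.50756854,  1.0758368 ])}
side {'vertical_fov': 43.33162910474151, 'cx': 274.55983916800193, 'cy': 212.515290467168, 'R': array([[ 0.99683527, -0.07637999,  0.02203482],
       [-0.02909026, -0.60844673, -0.79306137],
       [ 0.07398104,  0.78991055, -0.60874307]]), 't': array([-5.39543312e-01, -3.96287097e-04,  1.26587019e+00])}
```

View pics/top0.png

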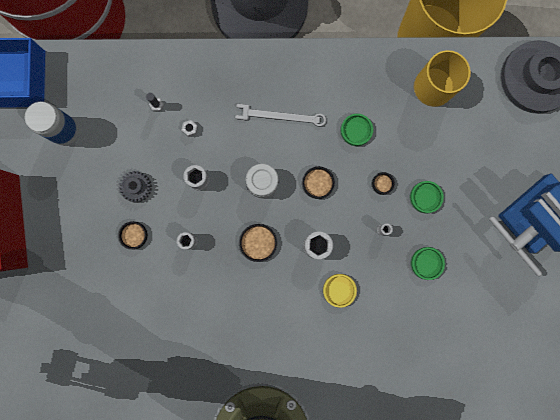

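View pics/side0.png

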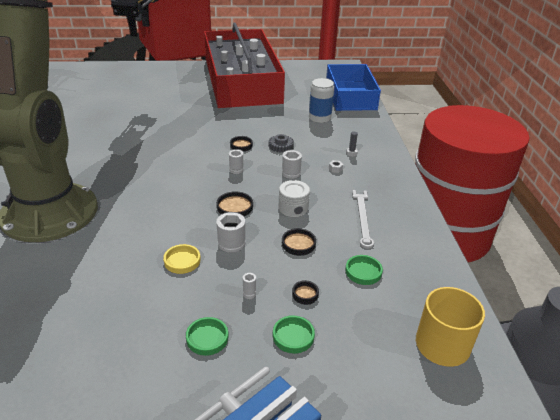

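Top view: sockets a (387,230), b (186,241), c (195,177), d (319,245); cups a (384,183), b (133,235), c (319,182), d (258,243); piston (262,180), gear (138,187). The side view shows all of them too.

```bash
cat > h.py <<'E'
import numpy as np,cv2
from bench import ctrl
cal={n:ctrl.get_calibration(n) for n in("top","side")}
def KP(n):
    c=cal[n];f=210/np.tan(np.radians(c["vertical_fov"]/2))
    K=np.array([[f,0,c["cx"]],[0,f,c["cy"]],[0,0,1.]]);return K@np.c_[c["R"],c["t"]]
def proj(n,X):
    q=KP(n)@np.r_[np.atleast_2d(X).T,np.ones((1,len(np.atleast_2d(X))))];return (q[:2]/q[2]).T
def tri(a,b):
    X=cv2.triangulatePoints(KP("top"),KP("side"),np.array(a,float),np.array(b,float))[:,0];return X[:3]/X[3]
def back(n,p,z):
    P=KP(n);H=P[:,[0,1,3]].copy();H[:,2]+=P[:,2]*z;q=np.linalg.solve(H,[*p,1]);return q[:2]/q[2]
def circ(x,y,z,r):
    t=np.linspace(0,2*np.pi,60);return np.c_[x+r*np.cos(t),y+r*np.sin(t),0*t+z]
def overlay(n,img,cs,box,s,fn):
    x0,y0,x1,y1=box;o=cv2.resize(img[y0:y1,x0:x1,::-1],None,fx=s,fy=s,interpolation=cv2.INTER_CUBIC)
    for c in cs:
        p=((proj(n,circ(*c))-[x0,y0]+.5)*s-.5)*8
        cv2.polylines(o,[p.astype(np.int32)],True,(0,0,255),1,cv2.LINE_AA,3)
    cv2.imwrite(fn,o)
E
python3 - <<'E'
from h import *
I={n:cv2.imread(f"pics/{n}0.png")[...,::-1] for n in cal}
def tan(im):
    h=cv2.cvtColor(im,cv2.COLOR_RGB2HSV);return ((h[...,0]<25)&(h[...,1]>70)&(h[...,2]>110)).astype(np.uint8)
def blob(n,p,r):
    m=tan(I[n]);k=np.zeros_like(m);cv2.circle(k,p,r,1,-1);m=m*k
    ys,xs=np.nonzero(m);return xs.mean(),ys.mean(),len(xs)
cp=dict(a=((384,183),(305,291)),b=((133,235),(241,143)),c=((319,182),(299,241)),d=((258,243),(235,204)))
cs=[]
R=dict(a=27,b=33,c=39,d=45)
for k,(t,s) in cp.items():
    bt,bs=blob("top",t,22),blob("side",s,24);X=tri(bt[:2],bs[:2]);xy=back("top",bt[:2],.004)
    print("cup",k,X.round(4),xy.round(4),back("side",bs[:2],.004).round(4),bt[2],bs[2]);cs+=[(*xy,.016,R[k]/1000),(*xy,.004,R[k]/1000-.005)]
sp=dict(a=((387,229.5),(249,278)),b=((185.5,241),(236,154)),c=((195,176.5),(291.5,156)),d=((319,245.5),(231.5,222)))
H=dict(a=(.05,.013),b=(.055,.019),c=(.06,.025),d=(.066,.031))
for k,(t,s) in sp.items():
    xy=back("top",t,H[k][0]);print("sock",k,tri(t,s).round(4),xy.round(4),back("side",s,H[k][0]).round(4));cs+=[(*xy,*H[k]),(*xy,0,H[k][1])]
overlay("top",I["top"],cs,(110,150,410,275),2.6,"pics/t1.png")
overlay("side",I["side"],cs,(205,125,330,310),3.2,"pics/s1.png")
E
```

```text
cup a [ 0.5788 -0.304   0.0102] [ 0.5791 -0.3055] [ 0.5803 -0.298 ] 198 178
cup b [0.4658 0.2918 0.0108] [0.4652 0.2937] [0.4666 0.3037] 372 89
cup c [ 0.5833 -0.1474  0.0094] [ 0.5837 -0.148 ] [ 0.5846 -0.1411] 539 349
cup d [ 0.4422 -0.0011  0.0099] [ 0.442  -0.0009] [0.4424 0.0069] 800 376
sock a [ 0.4662 -0.2983  0.0496] [ 0.465  -0.2982] [ 0.4671 -0.2987]
sock b [0.4492 0.1621 0.0532] [0.4475 0.1617] [0.4504 0.1593]
sock c [0.5946 0.1394 0.0574] [0.5934 0.139 ] [0.5947 0.1352]
sock d [ 0.4335 -0.1389  0.0641] [ 0.4312 -0.1388] [ 0.4353 -0.1413]
```

View pics/t1.png

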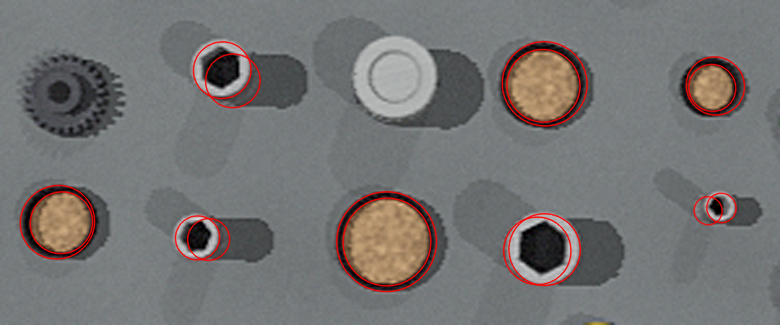

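View pics/s1.png

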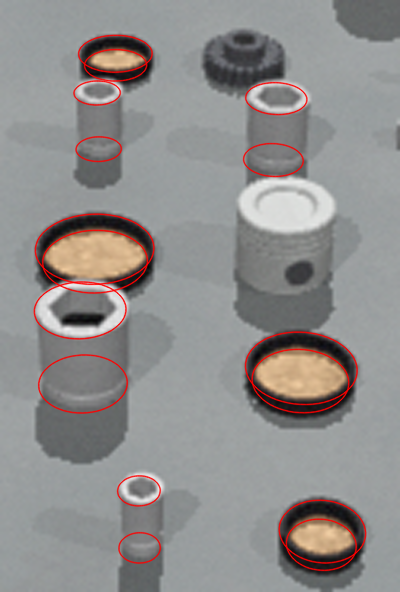

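The overlays fit within 2 mm in both views, and the triangulated heights match the text. I'll start with socket b and keep the tool orientation constant throughout.

```bash
cat >> h.py <<'E'
from scipy.spatial.transform import Rotation as Ro
def go(*ws):
    s=ctrl.get_state();R=Ro.from_rotvec(s["tool_rot"]).as_matrix();p=s["position"]
    print("t",round(s["time"],2),"pos",p.round(4),"z axis",R[:,2].round(3))
    for w in ws:
        d=R.T@(np.array(w)-p)*10;print(w,"tool frac",d.round(3));p=np.array(w)
E
python3 -c "
from h import *
go((.4485,.161,.19),(.4485,.161,.089),(.4485,.161,.19),(.4655,.2925,.19),(.4655,.2925,.094))"
```

```text
t 0.1 pos [0.165  0.6283 0.2913] z axis [-0.    -0.002 -1.   ]
(0.4485, 0.161, 0.19) tool frac [-3.929 -3.798  1.02 ]
(0.4485, 0.161, 0.089) tool frac [0.    0.002 1.01 ]
(0.4485, 0.161, 0.19) tool frac [-0.    -0.002 -1.01 ]
(0.4655, 0.2925, 0.19) tool frac [ 0.169  1.315 -0.002]
(0.4655, 0.2925, 0.094) tool frac [0.    0.002 0.96 ]
```

play_rows:
  increments:
    - [[-0.33,-0.32,0.08,0,0,0,1],[-0.66,-0.64,0.17,0,0,0,1],[-0.98,-0.95,0.25,0,0,0,1]]

```text
time: 0.4
position: [0.2364, 0.5101, 0.2662]
tool_rot: [0.401, 3.116, -0.002]
ft_force: [0.8, -0.1, 0.6]
grip_width: 1.002
grip_force: 0.0
```

play_rows:
  increments:
    - [[-0.33,-0.32,0.08,0,0,0,1],[-0.66,-0.64,0.17,0,0,0,1],[-0.98,-0.95,0.25,0,0,0,1]]

```text
time: 0.7
position: [0.3071, 0.393, 0.2415]
tool_rot: [-0.403, -3.115, 0.001]
ft_force: [0.9, 0.0, -0.3]
grip_width: 0.998
grip_force: 0.0
```

play_rows:
  increments:
    - [[-0.33,-0.32,0.08,0,0,0,1],[-0.66,-0.64,0.17,0,0,0,1],[-0.98,-0.95,0.25,0,0,0,1]]

```text
time: 1.0
position: [0.3776, 0.2763, 0.2167]
tool_rot: [-0.402, -3.116, 0.0]
ft_force: [0.4, 0.4, -0.4]
grip_width: 1.004
grip_force: 0.0
```

play_rows:
  increments:
    - [[-0.33,-0.32,0.08,0,0,0,1],[-0.66,-0.64,0.17,0,0,0,1],[-0.98,-0.95,0.26,0,0,0,1],[-0.98,-0.95,0.26,0,0,0,1],[-0.98,-0.95,0.26,0,0,0,1],[-0.98,-0.95,0.26,0,0,0,1]]

```text
time: 1.6
position: [0.4472, 0.1628, 0.1912]
tool_rot: [-0.4, -3.116, -0.001]
ft_force: [0.5, 0.8, -0.3]
grip_width: 0.998
grip_force: 0.0
```

```bash
python3 -c "
from h import *
go((.4485,.161,.19),(.4485,.161,.089))"
```

```text
t 1.6 pos [0.4472 0.1628 0.1912] z axis [-0.     0.001 -1.   ]
(0.4485, 0.161, 0.19) tool frac [-0.017 -0.014  0.012]
(0.4485, 0.161, 0.089) tool frac [-0.   -0.    1.01]
```

play_rows:
  increments:
    - [[-0.02,-0.01,0.3,0,0,0,1],[-0.02,-0.01,0.6,0,0,0,1],[-0.02,-0.01,0.8,0,0,0,1],[-0.02,-0.01,0.9,0,0,0,1],[-0.02,-0.01,1.0,0,0,0,1],[-0.02,-0.01,1.0,0,0,0,1]]

```text
time: 2.2
position: [0.4489, 0.1607, 0.0907]
tool_rot: [-0.4, -3.115, 0.001]
ft_force: [0.1, 0.2, -0.7]
grip_width: 1.0
grip_force: 0.0
```

play_rows:
  increments:
    - [[0,0,0,0,0,0,-1],[0,0,0,0,0,0,-1],[0,0,0,0,0,0,-1],[0,0,0,0,0,0,-1],[0,0,0,0,0,0,-1],[0,0,0,0,0,0,-1],[0,0,0,0,0,0,-1],[0,0,0,0,0,0,-1]]
  squeeze: 25

```text
time: 3.0
position: [0.4497, 0.1606, 0.0915]
tool_rot: [0.402, 3.115, 0.002]
ft_force: [1.1, 1.8, 0.2]
grip_width: 0.427
grip_force: 25.0
```

play_rows:
  increments:
    - [[0,0,-0.15,0,0,0,-1],[0,0,-0.4,0,0,0,-1],[0,0,-0.7,0,0,0,-1],[0,0,-0.9,0,0,0,-1],[0,0,-0.9,0,0,0,-1]]

```text
time: 3.5
position: [0.4508, 0.1605, 0.1834]
tool_rot: [0.402, 3.112, 0.004]
ft_force: [0.8, 0.3, -2.9]
grip_width: 0.431
grip_force: 25.0
```

play_rows:
  increments:
    - [[0.02,0.15,0,0,0,0,-1],[0.05,0.35,0,0,0,0,-1],[0.07,0.6,0,0,0,0,-1],[0.09,0.8,0,0,0,0,-1]]

```text
time: 3.9
position: [0.4601, 0.2429, 0.1796]
tool_rot: [-0.398, -3.114, 0.001]
ft_force: [-0.1, -0.4, -1.6]
grip_width: 0.432
grip_force: 25.0
```

play_rows:
  increments:
    - [[0.03,0.2,0,0,0,0,-1],[0.06,0.4,0,0,0,0,-1],[0.09,0.52,0,0,0,0,-1],[0.09,0.52,0,0,0,0,-1],[0.09,0.52,0,0,0,0,-1],[0.09,0.52,0,0,0,0,-1]]

```text
time: 4.5
position: [0.4658, 0.291, 0.1813]
tool_rot: [-0.405, -3.115, 0.001]
ft_force: [0.2, 0.6, -3.7]
grip_width: 0.429
grip_force: 25.0
```

```bash
python3 - <<'E'
from h import *
I=ctrl.get_image("side")
go((.4655,.2925,.182),(.4655,.2925,.096))
p=ctrl.get_state()["position"]
zb=p[2]-.0915
overlay("side",I,[(p[0],p[1],zb,.019),(p[0],p[1],zb+.055,.019),(.4655,.2925,.016,.033),(.594,.138,.06,.025),(.594,.138,0,.025)],(205,60,330,210),3.2,"pics/s2.png")
E
```

```text
t 4.55 pos [0.4658 0.2911 0.1813] z axis [ 0. -0. -1.]
(0.4655, 0.2925, 0.182) tool frac [ 0.007  0.013 -0.007]
(0.4655, 0.2925, 0.096) tool frac [0.   0.   0.86]
```

View pics/s2.png

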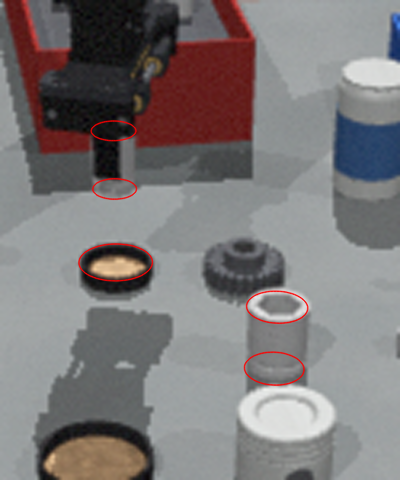

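The held socket sits above cup b, with its predicted outline on it at about (115,188) in the crop. Lowering and releasing.

play_rows:
  increments:
    - [[0,0.01,0.25,0,0,0,-1],[0,0.01,0.45,0,0,0,-1],[0,0.01,0.6,0,0,0,-1],[0,0.01,0.7,0,0,0,-1],[0,0.01,0.78,0,0,0,-1],[0,0.01,0.83,0,0,0,-1],[0,0.01,0.85,0,0,0,-1],[0,0.01,0.85,0,0,0,-1]]

```text
time: 5.35
position: [0.466, 0.2935, 0.0964]
tool_rot: [0.402, 3.115, 0.0]
ft_force: [0.0, 0.1, -3.5]
grip_width: 0.428
grip_force: 25.0
```

play_rows:
  increments:
    - [[0,0,0.01,0,0,0,-1],[0,0,0.01,0,0,0,-1],[0,0,0.01,0,0,0,0.5],[0,0,0.01,0,0,0,0.5],[0,0,0.01,0,0,0,0.5],[0,0,0.01,0,0,0,0.5],[0,0,0.01,0,0,0,0.5]]

```text
time: 6.05
position: [0.4659, 0.2934, 0.0954]
tool_rot: [0.402, 3.115, 0.0]
ft_force: [-0.9, -0.2, -0.2]
grip_width: 0.729
grip_force: 0.0
```

play_rows:
  increments:
    - [[0,0,-0.2,0,0,0,1],[0,0,-0.5,0,0,0,1],[0,0,-0.9,0,0,0,1],[0,0,-0.9,0,0,0,1],[0,0,-0.9,0,0,0,1]]

```text
time: 6.55
position: [0.4663, 0.2937, 0.1864]
tool_rot: [0.402, 3.114, 0.003]
ft_force: [-1.1, -0.8, -0.2]
grip_width: 0.994
grip_force: 0.0
```

```bash
python3 -c "
from h import *
go((.594,.138,.19),(.594,.138,.092),(.594,.138,.19),(.5835,-.1475,.19))"
```

```text
t 6.55 pos [0.4663 0.2937 0.1864] z axis [ 0.002  0.002 -1.   ]
(0.594, 0.138, 0.19) tool frac [-1.63  -1.182 -0.036]
(0.594, 0.138, 0.092) tool frac [ 0.001 -0.002  0.98 ]
(0.594, 0.138, 0.19) tool frac [-0.001  0.002 -0.98 ]
(0.5835, -0.1475, 0.19) tool frac [-0.623 -2.788 -0.005]
```

play_rows:
  increments:
    - [[-0.3,-0.2,0,0,0,0,1],[-0.6,-0.42,0,0,0,0,1],[-0.82,-0.59,0,0,0,0,1]]

```text
time: 6.85
position: [0.5306, 0.2131, 0.1837]
tool_rot: [-0.404, -3.114, 0.004]
ft_force: [0.7, 0.4, 0.4]
grip_width: 1.0
grip_force: 0.0
```

play_rows:
  increments:
    - [[-0.3,-0.2,0,0,0,0,1],[-0.6,-0.42,0,0,0,0,1],[-0.81,-0.59,0,0,0,0,1],[-0.81,-0.59,0,0,0,0,1],[-0.81,-0.59,0,0,0,0,1],[-0.81,-0.59,0,0,0,0,1]]

```text
time: 7.45
position: [0.5924, 0.1392, 0.1841]
tool_rot: [-0.399, -3.114, -0.0]
ft_force: [0.5, 0.2, -0.7]
grip_width: 0.998
grip_force: 0.0
```

```bash
python3 -c "
from h import *
go((.594,.138,.19),(.594,.138,.092))"
```

```text
t 7.45 pos [0.5924 0.1392 0.1841] z axis [-0.002  0.    -1.   ]
(0.594, 0.138, 0.19) tool frac [-0.019 -0.007 -0.059]
(0.594, 0.138, 0.092) tool frac [-0.002  0.     0.98 ]
```

play_rows:
  increments:
    - [[-0.02,-0.01,0.3,0,0,0,1],[-0.02,-0.01,0.6,0,0,0,1],[-0.02,-0.01,0.8,0,0,0,1],[-0.02,-0.01,0.92,0,0,0,1],[-0.02,-0.01,0.92,0,0,0,1],[-0.02,-0.01,0.92,0,0,0,1]]

```text
time: 8.05
position: [0.5954, 0.1371, 0.0939]
tool_rot: [0.401, 3.115, 0.001]
ft_force: [-0.5, -1.6, -0.3]
grip_width: 0.998
grip_force: 0.0
```

play_rows:
  increments:
    - [[0,0,0,0,0,0,-1],[0,0,0,0,0,0,-1],[0,0,0,0,0,0,-1],[0,0,0,0,0,0,-1],[0,0,0,0,0,0,-1],[0,0,0,0,0,0,-1],[0,0,0,0,0,0,-1],[0,0,0,0,0,0,-1]]
  squeeze: 35

```text
time: 8.85
position: [0.5955, 0.1372, 0.0936]
tool_rot: [0.401, 3.115, 0.002]
ft_force: [0.6, 3.2, 1.6]
grip_width: 0.562
grip_force: 35.0
```

play_rows:
  increments:
    - [[0,0,-0.15,0,0,0,-1],[0,0,-0.4,0,0,0,-1],[0,0,-0.7,0,0,0,-1],[0,0,-1.0,0,0,0,-1],[0,0,-1.0,0,0,0,-1]]

```text
time: 9.35
position: [0.5974, 0.1355, 0.1981]
tool_rot: [0.403, 3.109, 0.004]
ft_force: [0.9, -0.3, -2.5]
grip_width: 0.561
grip_force: 35.0
```

```bash
python3 -c "
from h import *
go((.5835,-.1475,.192))"
```

```text
t 9.35 pos [0.5974 0.1355 0.1981] z axis [ 0.007  0.001 -1.   ]
(0.5835, -0.1475, 0.192) tool frac [-0.587 -2.772  0.056]
```

play_rows:
  increments:
    - [[-0.04,-0.15,0,0,0,0,-1],[-0.08,-0.4,0,0,0,0,-1],[-0.14,-0.7,0,0,0,0,-1],[-0.2,-0.95,0,0,0,0,-1]]

```text
time: 9.75
position: [0.5883, 0.0356, 0.1909]
tool_rot: [-0.404, -3.111, 0.005]
ft_force: [0.3, -0.3, -3.7]
grip_width: 0.566
grip_force: 35.0
```

play_rows:
  increments:
    - [[-0.06,-0.3,0,0,0,0,-1],[-0.12,-0.6,0,0,0,0,-1],[-0.2,-0.95,0,0,0,0,-1]]

```text
time: 10.05
position: [0.5833, -0.0596, 0.1908]
tool_rot: [-0.402, -3.111, 0.002]
ft_force: [0.8, -0.4, -2.7]
grip_width: 0.567
grip_force: 35.0
```

play_rows:
  increments:
    - [[-0.06,-0.3,0,0,0,0,-1],[-0.12,-0.6,0,0,0,0,-1],[-0.18,-0.87,0,0,0,0,-1],[-0.18,-0.87,0,0,0,0,-1],[-0.18,-0.87,0,0,0,0,-1],[-0.18,-0.87,0,0,0,0,-1],[-0.18,-0.87,0,0,0,0,-1]]

```text
time: 10.75
position: [0.5806, -0.1451, 0.1925]
tool_rot: [-0.399, -3.115, -0.001]
ft_force: [-0.6, -0.5, -4.3]
grip_width: 0.568
grip_force: 35.0
```

```bash
python3 - <<'E'
from h import *
I=ctrl.get_image("side")
go((.5835,-.1475,.192),(.5835,-.1475,.098))
p=ctrl.get_state()["position"]
zb=p[2]-.0936
overlay("side",I,[(p[0],p[1],zb,.025),(p[0],p[1],zb+.06,.025),(.5835,-.1475,.016,.039),(.4655,.2925,.004,.019),(.4655,.2925,.059,.019),(.4325,-.1395,.066,.031)],(205,120,330,300),3.2,"pics/s3.png")
E
```

```text
t 10.8 pos [ 0.5808 -0.1451  0.1927] z axis [-0.001  0.001 -1.   ]
(0.5835, -0.1475, 0.192) tool frac [-0.032 -0.016  0.007]
(0.5835, -0.1475, 0.098) tool frac [-0.001 -0.     0.94 ]
```

View pics/s3.png

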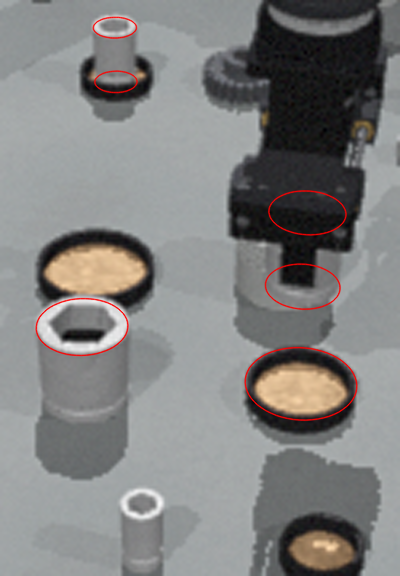

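Socket b stands in its cup at (115,75). Socket c is held over cup c, about 3 mm off, which I'll correct on the way down.

play_rows:
  increments:
    - [[-0.03,-0.02,0.25,0,0,0,-1],[-0.03,-0.02,0.5,0,0,0,-1],[-0.03,-0.02,0.67,0,0,0,-1],[-0.03,-0.02,0.78,0,0,0,-1],[-0.03,-0.02,0.86,0,0,0,-1],[-0.03,-0.02,0.91,0,0,0,-1],[-0.03,-0.02,0.94,0,0,0,-1],[-0.03,-0.02,0.94,0,0,0,-1]]

```text
time: 11.6
position: [0.5835, -0.149, 0.0995]
tool_rot: [0.402, 3.115, 0.0]
ft_force: [-0.4, 0.3, -3.1]
grip_width: 0.563
grip_force: 35.0
```

play_rows:
  increments:
    - [[0,0,0.01,0,0,0,-1],[0,0,0.02,0,0,0,-1],[0,0,0.02,0,0,0,-1],[0,0,0.02,0,0,0,0.7],[0,0,0.02,0,0,0,0.7],[0,0,0.02,0,0,0,0.7],[0,0,0.02,0,0,0,0.7]]

```text
time: 12.3
position: [0.5836, -0.1491, 0.0976]
tool_rot: [0.402, 3.115, 0.0]
ft_force: [-0.2, -0.2, 0.4]
grip_width: 0.815
grip_force: 0.0
```

play_rows:
  increments:
    - [[0,0,-0.2,0,0,0,1],[0,0,-0.5,0,0,0,1],[0,0,-0.9,0,0,0,1],[0,0,-1,0,0,0,1],[0,0,-1,0,0,0,1]]

```text
time: 12.8
position: [0.5845, -0.1494, 0.1995]
tool_rot: [0.402, 3.111, 0.001]
ft_force: [-0.4, 0.2, -0.2]
grip_width: 0.992
grip_force: 0.0
```

```bash
python3 -c "
from h import *
go((.4325,-.1395,.19),(.4325,-.1395,.094))"
```

```text
t 12.8 pos [ 0.5845 -0.1494  0.1995] z axis [ 0.005 -0.    -1.   ]
(0.4325, -0.1395, 0.19) tool frac [ 1.496 -0.291  0.088]
(0.4325, -0.1395, 0.094) tool frac [ 0.004 -0.001  0.96 ]
```

play_rows:
  increments:
    - [[0.35,-0.07,0,0,0,0,1],[0.75,-0.15,0,0,0,0,1]]

```text
time: 13.0
position: [0.5059, -0.144, 0.1951]
tool_rot: [-0.4, -3.113, 0.002]
ft_force: [-0.1, -0.4, 1.1]
grip_width: 1.002
grip_force: 0.0
```

play_rows:
  increments:
    - [[0.35,-0.07,0,0,0,0,1],[0.74,-0.14,0,0,0,0,1],[0.74,-0.14,0,0,0,0,1],[0.74,-0.14,0,0,0,0,1],[0.74,-0.14,0,0,0,0,1]]

```text
time: 13.5
position: [0.4326, -0.1391, 0.1969]
tool_rot: [0.402, 3.116, -0.001]
ft_force: [-0.2, 0.3, 1.4]
grip_width: 1.002
grip_force: 0.0
```

```bash
python3 -c "
from h import *
go((.4325,-.1395,.19),(.4325,-.1395,.094))"
```

```text
t 13.5 pos [ 0.4326 -0.1391  0.1969] z axis [ 0. -0. -1.]
(0.4325, -0.1395, 0.19) tool frac [-0.    -0.004  0.069]
(0.4325, -0.1395, 0.094) tool frac [0.   0.   0.96]
```

play_rows:
  increments:
    - [[0,0,0.3,0,0,0,1],[0,0,0.55,0,0,0,1],[0,0,0.75,0,0,0,1],[0,0,0.9,0,0,0,1],[0,0,1.0,0,0,0,1],[0,0,1.0,0,0,0,1]]

```text
time: 14.1
position: [0.4315, -0.1392, 0.0958]
tool_rot: [-0.401, -3.113, 0.002]
ft_force: [-0.3, 1.0, 0.8]
grip_width: 0.999
grip_force: 0.0
```

play_rows:
  increments:
    - [[0,0,0,0,0,0,-1],[0,0,0,0,0,0,-1],[0,0,0,0,0,0,-1],[0,0,0,0,0,0,-1],[0,0,0,0,0,0,-1],[0,0,0,0,0,0,-1],[0,0,0,0,0,0,-1],[0,0,0,0,0,0,-1]]
  squeeze: 45

```text
time: 14.9
position: [0.4325, -0.1387, 0.0979]
tool_rot: [0.402, 3.115, 0.002]
ft_force: [-0.5, 2.7, 5.8]
grip_width: 0.701
grip_force: 45.3
```

play_rows:
  increments:
    - [[0,0,-0.15,0,0,0,-1],[0,0,-0.4,0,0,0,-1],[0,0,-0.7,0,0,0,-1],[0,0,-1.0,0,0,0,-1],[0,0,-1.0,0,0,0,-1]]

```text
time: 15.4
position: [0.4333, -0.1402, 0.1996]
tool_rot: [0.402, 3.11, -0.0]
ft_force: [1.5, -0.6, -5.9]
grip_width: 0.699
grip_force: 45.2
```

```bash
python3 -c "
from h import *
go((.442,-.001,.196))"
```

```text
t 15.4 pos [ 0.4333 -0.1402  0.1996] z axis [ 0.006 -0.001 -1.   ]
(0.442, -0.001, 0.196) tool frac [0.27  1.368 0.035]
```

play_rows:
  increments:
    - [[0.03,0.15,0,0,0,0,-1],[0.08,0.4,0,0,0,0,-1],[0.14,0.7,0,0,0,0,-1]]

```text
time: 15.7
position: [0.4343, -0.0683, 0.1946]
tool_rot: [-0.406, -3.111, 0.002]
ft_force: [0.1, -0.6, -5.9]
grip_width: 0.701
grip_force: 45.2
```

play_rows:
  increments:
    - [[0.06,0.3,0,0,0,0,-1],[0.1,0.52,0,0,0,0,-1],[0.13,0.67,0,0,0,0,-1],[0.13,0.67,0,0,0,0,-1],[0.13,0.67,0,0,0,0,-1],[0.13,0.67,0,0,0,0,-1],[0.13,0.67,0,0,0,0,-1]]

```text
time: 16.4
position: [0.4402, -0.001, 0.1968]
tool_rot: [-0.405, -3.115, 0.001]
ft_force: [0.2, -0.7, -4.5]
grip_width: 0.702
grip_force: 45.2
```

```bash
python3 - <<'E'
from h import *
I=ctrl.get_image("side")
go((.442,-.001,.196),(.442,-.001,.102))
p=ctrl.get_state()["position"]
zb=p[2]-.0972
overlay("side",I,[(p[0],p[1],zb,.031),(p[0],p[1],zb+.066,.031),(.442,-.001,.016,.045),(.5835,-.1475,.004,.025),(.5835,-.1475,.064,.025),(.4655,-.2983,.05,.013)],(195,120,330,300),3.2,"pics/s4.png")
E
```

```text
t 16.45 pos [ 0.4403 -0.0008  0.1969] z axis [-0. -0. -1.]
(0.442, -0.001, 0.196) tool frac [-0.017  0.002  0.009]
(0.442, -0.001, 0.102) tool frac [-0.    0.    0.94]
```

View pics/s4.png

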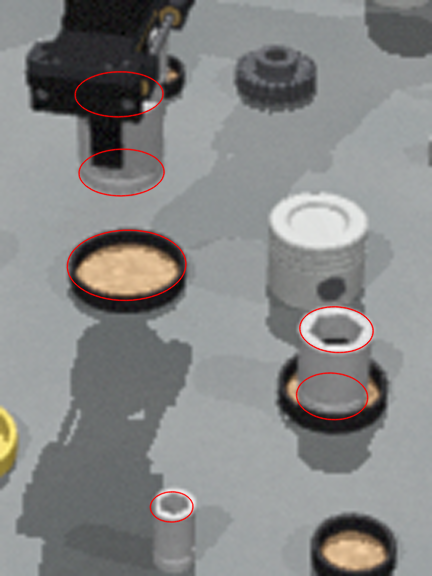

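Socket c stands in its cup at (335,350), and d is aligned over cup d.

play_rows:
  increments:
    - [[-0.02,0,0.25,0,0,0,-1],[-0.02,0,0.5,0,0,0,-1],[-0.02,0,0.67,0,0,0,-1],[-0.02,0,0.78,0,0,0,-1],[-0.02,0,0.86,0,0,0,-1],[-0.02,0,0.91,0,0,0,-1],[-0.02,0,0.94,0,0,0,-1],[-0.02,0,0.94,0,0,0,-1]]

```text
time: 17.25
position: [0.4427, -0.0003, 0.1034]
tool_rot: [0.402, 3.115, 0.0]
ft_force: [0.1, 0.3, -4.5]
grip_width: 0.705
grip_force: 45.2
```

play_rows:
  increments:
    - [[0,0,0.01,0,0,0,-1],[0,0,0.02,0,0,0,-1],[0,0,0.02,0,0,0,-1],[0,0,0.02,0,0,0,1],[0,0,0.02,0,0,0,1],[0,0,0.02,0,0,0,1],[0,0,0.02,0,0,0,1]]

```text
time: 17.95
position: [0.4429, -0.0003, 0.1016]
tool_rot: [0.402, 3.115, 0.001]
ft_force: [0.5, 0.4, -0.1]
grip_width: 0.96
grip_force: 0.0
```

play_rows:
  increments:
    - [[0,0,-0.2,0,0,0,1],[0,0,-0.5,0,0,0,1],[0,0,-0.9,0,0,0,1],[0,0,-0.9,0,0,0,1],[0,0,-0.9,0,0,0,1]]

```text
time: 18.45
position: [0.4431, -0.0002, 0.1922]
tool_rot: [0.402, 3.113, 0.002]
ft_force: [-0.4, -1.0, -0.6]
grip_width: 1.003
grip_force: 0.0
```

```bash
python3 -c "
from h import *
go((.4655,-.2983,.19),(.4655,-.2983,.088))"
```

```text
t 18.45 pos [ 4.431e-01 -2.000e-04  1.922e-01] z axis [ 0.003  0.001 -1.   ]
(0.4655, -0.2983, 0.19) tool frac [-0.973 -2.827  0.02 ]
(0.4655, -0.2983, 0.088) tool frac [ 0.002 -0.002  1.02 ]
```

play_rows:
  increments:
    - [[-0.11,-0.31,0,0,0,0,1],[-0.22,-0.62,0,0,0,0,1],[-0.32,-0.94,0,0,0,0,1]]

```text
time: 18.75
position: [0.4488, -0.1002, 0.1899]
tool_rot: [-0.4, -3.114, 0.0]
ft_force: [0.2, 0.2, -0.4]
grip_width: 1.006
grip_force: 0.0
```

play_rows:
  increments:
    - [[-0.11,-0.31,0,0,0,0,1],[-0.22,-0.62,0,0,0,0,1],[-0.32,-0.94,0,0,0,0,1]]

```text
time: 19.05
position: [0.4559, -0.1994, 0.1898]
tool_rot: [-0.402, -3.114, -0.0]
ft_force: [0.2, 0.1, 0.3]
grip_width: 1.002
grip_force: 0.0
```

play_rows:
  increments:
    - [[-0.11,-0.31,0,0,0,0,1],[-0.22,-0.62,0,0,0,0,1],[-0.33,-0.94,0,0,0,0,1],[-0.33,-0.94,0,0,0,0,1],[-0.33,-0.94,0,0,0,0,1],[-0.33,-0.94,0,0,0,0,1]]

```text
time: 19.65
position: [0.4644, -0.2964, 0.1901]
tool_rot: [-0.4, -3.114, -0.002]
ft_force: [0.4, -0.3, -0.1]
grip_width: 1.002
grip_force: 0.0
```

```bash
python3 -c "
from h import *
go((.4655,-.2983,.19),(.4655,-.2983,.088))"
```

```text
t 19.65 pos [ 0.4644 -0.2964  0.1901] z axis [-0.002  0.001 -1.   ]
(0.4655, -0.2983, 0.19) tool frac [-0.016 -0.016  0.001]
(0.4655, -0.2983, 0.088) tool frac [-2.00e-03 -1.00e-03  1.02e+00]
```

play_rows:
  increments:
    - [[-0.02,-0.01,0.3,0,0,0,1],[-0.02,-0.01,0.55,0,0,0,1],[-0.02,-0.01,0.75,0,0,0,1],[-0.02,-0.01,0.9,0,0,0,1],[-0.02,-0.01,1.0,0,0,0,1],[-0.02,-0.01,1.0,0,0,0,1]]

```text
time: 20.25
position: [0.4659, -0.2982, 0.0901]
tool_rot: [-0.401, -3.114, -0.001]
ft_force: [-0.2, -0.4, 0.1]
grip_width: 1.004
grip_force: 0.0
```

play_rows:
  increments:
    - [[0,0,0,0,0,0,-0.2],[0,0,0,0,0,0,-0.2],[0,0,0,0,0,0,-0.2],[0,0,0,0,0,0,-1],[0,0,0,0,0,0,-1],[0,0,0,0,0,0,-1],[0,0,0,0,0,0,-1],[0,0,0,0,0,0,-1]]
  squeeze: 15

```text
time: 21.05
position: [0.4664, -0.2992, 0.0912]
tool_rot: [0.402, 3.116, 0.0]
ft_force: [-0.1, 1.1, 0.0]
grip_width: 0.354
grip_force: 0.0
```

play_rows:
  increments:
    - [[0,0,0,0,0,0,-1],[0,0,0,0,0,0,-1],[0,0,0,0,0,0,-1],[0,0,0,0,0,0,-1]]
  squeeze: 20

```text
time: 21.45
position: [0.4664, -0.299, 0.0912]
tool_rot: [-0.402, -3.116, -0.0]
ft_force: [-0.8, 0.1, 0.5]
grip_width: 0.292
grip_force: 20.0
```

play_rows:
  increments:
    - [[0,0,-0.15,0,0,0,-1],[0,0,-0.4,0,0,0,-1],[0,0,-0.7,0,0,0,-1],[0,0,-0.9,0,0,0,-1],[0,0,-0.9,0,0,0,-1]]

```text
time: 21.95
position: [0.4678, -0.3008, 0.1851]
tool_rot: [0.402, 3.109, -0.003]
ft_force: [0.6, 0.1, -1.2]
grip_width: 0.292
grip_force: 20.0
```

```bash
python3 -c "
from h import *
go((.58,-.304,.183))"
```

```text
t 21.95 pos [ 0.4678 -0.3008  0.1851] z axis [ 0.006 -0.002 -1.   ]
(0.58, -0.304, 0.183) tool frac [-1.093  0.254  0.028]
```

play_rows:
  increments:
    - [[-0.15,0.03,0,0,0,0,-1],[-0.4,0.1,0,0,0,0,-1],[-0.7,0.17,0,0,0,0,-1],[-1.0,0.23,0,0,0,0,-1]]

```text
time: 22.35
position: [0.5695, -0.302, 0.1804]
tool_rot: [-0.402, -3.115, -0.001]
ft_force: [0.2, -0.4, -0.3]
grip_width: 0.292
grip_force: 20.0
```

play_rows:
  increments:
    - [[-0.09,0.02,0,0,0,0,-1],[-0.09,0.02,0,0,0,0,-1],[-0.09,0.02,0,0,0,0,-1],[-0.09,0.02,0,0,0,0,-1],[-0.09,0.02,0,0,0,0,-1]]

```text
time: 22.85
position: [0.577, -0.3031, 0.1814]
tool_rot: [-0.404, -3.115, -0.001]
ft_force: [0.4, -0.5, -0.3]
grip_width: 0.288
grip_force: 20.0
```

```bash
python3 - <<'E'
from h import *
I=ctrl.get_image("side")
go((.58,-.304,.19),(.58,-.304,.096))
p=ctrl.get_state()["position"]
zb=p[2]-.0912
overlay("side",I,[(p[0],p[1],zb,.013),(p[0],p[1],zb+.05,.013),(.58,-.304,.016,.027),(.442,-.001,.004,.031),(.442,-.001,.07,.031)],(195,150,345,320),3.2,"pics/s5.png")
E
```

```text
t 22.9 pos [ 0.5773 -0.3031  0.1815] z axis [ 0.  0. -1.]
(0.58, -0.304, 0.19) tool frac [-0.029 -0.002 -0.085]
(0.58, -0.304, 0.096) tool frac [ 0.   -0.    0.94]
```

View pics/s5.png

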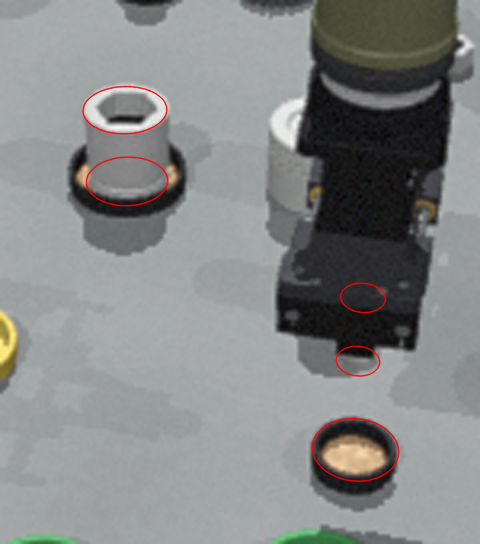

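Socket d stands in its cup at (127,150). The tip of the held socket a is unclear, so I'll zoom in on it.

```bash
python3 - <<'E'
from h import *
I=ctrl.get_image("side");J=ctrl.get_image("top")
a=cv2.resize(I[235:310,270:345,::-1],(590,590),interpolation=cv2.INTER_CUBIC)
cv2.imwrite("pics/s6.png",a)
E
```

```text
(no output)
```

View pics/s6.png

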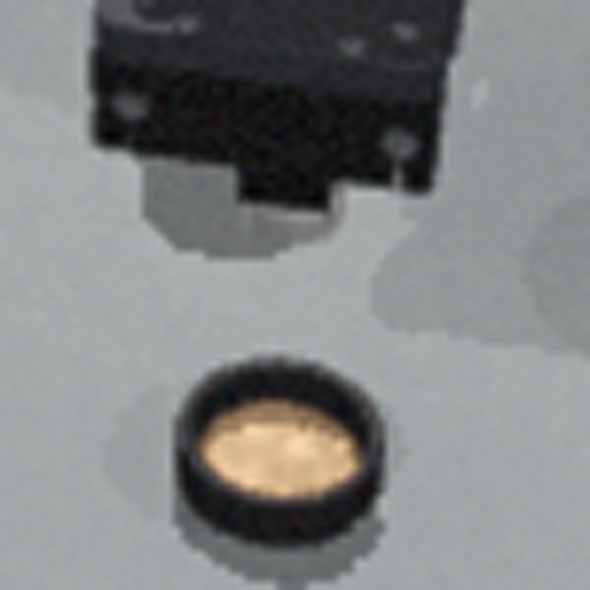

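The zoom shows the socket held at (290,225), below the fingertip. Lowering.

play_rows:
  increments:
    - [[-0.03,0,0.25,0,0,0,-1],[-0.03,0,0.45,0,0,0,-1],[-0.03,0,0.6,0,0,0,-1],[-0.03,0,0.7,0,0,0,-1],[-0.03,0,0.78,0,0,0,-1],[-0.03,0,0.83,0,0,0,-1],[-0.03,0,0.85,0,0,0,-1],[-0.03,0,0.85,0,0,0,-1]]

```text
time: 23.8
position: [0.5812, -0.3036, 0.0965]
tool_rot: [0.402, 3.115, -0.0]
ft_force: [0.5, 0.2, -0.5]
grip_width: 0.291
grip_force: 20.0
```

play_rows:
  increments:
    - [[0,0,0.01,0,0,0,-1],[0,0,0.01,0,0,0,-1],[0,0,0.01,0,0,0,0],[0,0,0.01,0,0,0,0.2],[0,0,0.01,0,0,0,0.2],[0,0,0.01,0,0,0,0.2],[0,0,0.01,0,0,0,0.2]]

```text
time: 24.5
position: [0.5811, -0.3035, 0.0953]
tool_rot: [0.402, 3.116, 0.0]
ft_force: [0.1, 0.4, -0.7]
grip_width: 0.583
grip_force: 0.0
```

play_rows:
  increments:
    - [[0,0,-0.2,0,0,0,0.3],[0,0,-0.5,0,0,0,0.5],[0,0,-0.9,0,0,0,0.5],[0,0,-1,0,0,0,0.5],[0,0,-1,0,0,0,0.5]]

```text
time: 25.0
position: [0.582, -0.3043, 0.1977]
tool_rot: [0.402, 3.111, -0.001]
ft_force: [-0.1, 0.9, 0.6]
grip_width: 0.748
grip_force: 0.0
```

play_rows:
  increments:
    - [[0,0,-0.4,0,0,0,0.5],[0,0,-0.8,0,0,0,0.5],[0,0,-0.8,0,0,0,0.5],[0,0,-0.8,0,0,0,0.5],[0,0,-0.8,0,0,0,0.5]]

```text
time: 25.5
position: [0.5803, -0.3027, 0.2728]
tool_rot: [-0.401, -3.112, -0.002]
ft_force: [-0.3, -0.4, 0.2]
grip_width: 0.747
grip_force: 0.0
```

```bash
python3 - <<'E'
from h import *
I=ctrl.get_image("side")
C=[(.58,-.304,.05,.013),(.5835,-.1475,.06,.025),(.442,-.001,.066,.031),(.4655,.2925,.055,.019)]
overlay("side",I,[(x,y,h+.004,r) for x,y,h,r in C],(195,110,345,320),2.8,"pics/s7.png")
cv2.imwrite("pics/t7.png",cv2.resize(ctrl.get_image("top")[130:290,100:420,::-1],None,fx=2.4,fy=2.4))
E
```

```text
(no output)
```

View pics/s7.png

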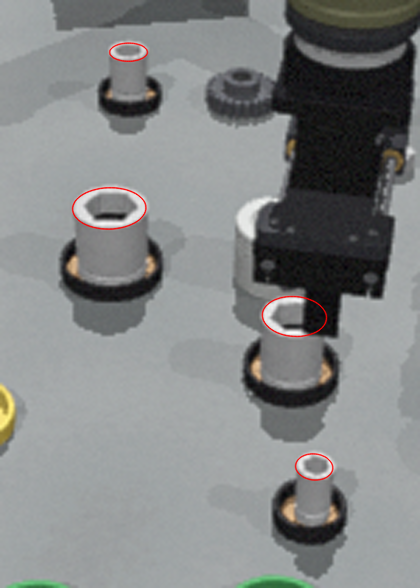

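View pics/t7.png

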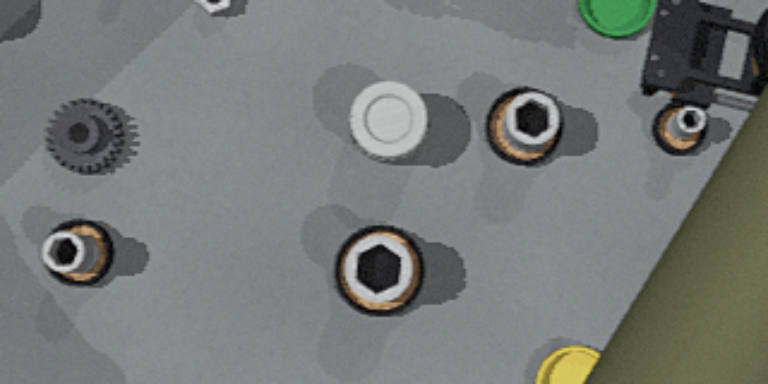

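All four sockets stand upright in their own cups: their rims match the predicted circles at a (315,466), b (128,52), c (293,316) and d (110,208). The piston and gear look unmoved, and the gripper is clear.

```bash
python3 -c "
from bench import ctrl
print(ctrl.close_job())"
```

```text
the job is handed in; nothing more can be done
None
```

I put all four sockets upright in the cups of their own sizes and handed the job in at about 26 s; the last pictures showed the piston and gear in place, but the hand-in returned no verdict.

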